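# Load the brick-slip carry rack in library order

## Robot

A 7-joint arm with a two-finger parallel gripper is mounted at the origin on the work surface; the furniture and walls round the work are solid. World frame = base frame: x ahead of the robot, y to its left, z up, the work surface at z = 0. Lengths are in m, angles in degrees, forces in N, time in s.
With the tool pointing down it reaches from about 0.425 to 0.875 m from the base axis. Payload 4.7 kg.
Tool frame: the origin (TCP) lies at the very end of the fingers, on their centre line; the grasp point (between the pads) lies 19 mm behind it; z points along the fingers, y is the line along which they close (so a half turn about z gives the same grasp; the last joint's range is limited). The gripper opens to 87 mm and grips with 3 to 60 N. Pads are 19 mm wide; open, the fingers measure 117 mm over their backs; the gripper's body (75 mm by 190 mm) begins 51 mm behind the grasp point.
Start: joints at [76.037, 18.392, -4.016, 83.108, 1.295, 78.541, -3.26], TCP at [0.166, -0.629, 0.223] pointing down, gripper open.
Joint ranges: [-163.93, 163.93], [-17.29, 119.83], [-79.2, 71.16], [3.27, 140.29], [-89.18, 269.18], [5.43, 117.66], [-154.24, 154.24]. Speed limits (degrees/s): [147.25, 147.25, 180, 180, 180, 180, 180].

## Interface

Orientations are given as [roll, pitch, yaw] about the fixed x, y, z axes, in that order (R = Rz(yaw) Ry(pitch) Rx(roll)).
In Python, from cell import get_obs, read_camera, sign_off, silhouettes gives the robot as it stands.
- The arm moves only by the tool play_rows, never from a script. Its argument "steps" is a list that holds one entry, the list of rows, each a list of 7 numbers: the shift along the tool's x, y, z in m, then the turn, a rotation vector about the tool's x, y, z in rad, then the finger opening in m, from 0 to 0.087. A call has 1 to 12 rows; each row shifts and turns the commanded pose from where the row before left it, along the tool's axes as they then stand; what a row does not reach is not made up. A row lasts 1/10 s, in which the tool goes at most 50 mm and 8.59 degrees, less where a joint would pass 70% of its speed; a pose out of reach is approached as far as the arm can. A call is refused whole if a number of a shift passes 0.05 or a number of a turn 0.15, either way. A call with a gripper value outside its range is refused whole. The fingers move at their own pace and stop on an object; "force" is the grip in N (left out, the last holds). Time passes only in rows, so rows that do not move let the fingers close. It gives the time, the measured TCP pose, the force, the opening and the grip force at its end, in the units of the state.
- get_obs(): the state, without advancing time (a new reading comes with each control period).
- read_camera(name): name is "side" or "top"; returns a dict with "frame" (400x640x3 uint8, red, green, blue), "intrinsics" (3x3 intrinsics, pixels), "view" (4x4, takes a point from world to camera coordinates). Camera axes: x right, y up, looking along -z (the intrinsics and any distortion apply to the point x, -y, -z); pixel columns grow to the right and rows downward; lengths in m; the calibration is good to about 2 mm. A picture is of the moment at which its call begins. There is no depth.
- sign_off(): hands the job in; it is judged then, once.
Trained networks look in the newest picture that a camera, given by its name, has taken for a name from the list of things; names that differ only in an ending like _2 or _b are one class to them, and where a whole thing is asked for, a point or a joint stands for the part that bears it (a point fixed in the world has none). Each returns a list of dicts, best first, with "p" (0 to 1); they miss things now and then, are a little off and sometimes report something else, mostly with a low value. They report only what shows in the picture. A call takes as long as a camera call.
- silhouettes(camera, name): "pixels" (400x640 bool, what is visible of it) and "extent" ([left, top, right, bottom] in pixels, round what is visible of it).
The state is a dict: "time_s": time; "qpos": joint angles; "joint_velocities": joint speeds; "effort": joint torques, N m; "tool_pos": TCP position; "tool_rot": TCP orientation; "force": force on the tool from outside, world axes, zero at the start; "wrist_torque": the same for the moment, N m; "grip_width": finger opening in m; "grasp_force": force on a finger pad.
Only numpy, scipy, OpenCV 4.12 (cv2) and the standard library are available. Lean on these libraries where they do the work, as an engineer would, in place of code of your own. Each camera call takes 0.05 s, during which the arm holds its last target. There are 200 camera calls.

## Task

Move the four brick slips from the library rack (the one with the little sample chips in front of its bays) to the empty carry rack for the site visit, keeping them in order from the blue end: the slip that stands next to the library rack's blue end board goes in the bay next to the carry rack's blue end board, and so on down the row. Stand each slip upright and fully down between its dowels, within the two stop strips, and do not drop any.

Things in the scene. Friction and masses are not known exactly. Their poses are not given: they have to be found in the camera images.
- red_slip: Loose dull brick-red brick slip (thin slice of brick), 102 x 20 x 65 mm, 0.26 kg, on its long edge in a library rack bay. Origin: centre of its underside; x along its 102 mm length (across the rack), y through its 20 mm thickness (along the row), z up. Pinch it from above at mid length across the 20 mm; either way round will do. Neighbours stand 70 mm apart.
- green_slip: Loose dark glazed green brick slip (thin slice of brick), 102 x 20 x 65 mm, 0.26 kg, on its long edge in a library rack bay. Origin: centre of its underside; x along its 102 mm length (across the rack), y through its 20 mm thickness (along the row), z up. Pinch it from above at mid length across the 20 mm; either way round will do. Neighbours stand 70 mm apart.
- charcoal_slip: Loose dark charcoal-grey brick slip (thin slice of brick), 102 x 20 x 65 mm, 0.26 kg, on its long edge in a library rack bay. Origin: centre of its underside; x along its 102 mm length (across the rack), y through its 20 mm thickness (along the row), z up. Pinch it from above at mid length across the 20 mm; either way round will do. Neighbours stand 70 mm apart.
- white_slip: Loose off-white brick slip (thin slice of brick), 102 x 20 x 65 mm, 0.26 kg, on its long edge in a library rack bay. Origin: centre of its underside; x along its 102 mm length (across the rack), y through its 20 mm thickness (along the row), z up. Pinch it from above at mid length across the 20 mm; either way round will do. Neighbours stand 70 mm apart.
- red_chip: Dull brick-red label chip, 24 x 38 x 6 mm, fixed on the aluminium ledge in front of the library rack bay where the red slip starts. Origin: centre of its underside; its y runs along the row, +y towards the library rack's blue end board. The library rack (fixed) is built like the carry rack, with this ledge, 34 mm wide and 20 high, added on its robot side.
- green_chip: Dark glazed green label chip, 24 x 38 x 6 mm, fixed on the aluminium ledge in front of the library rack bay where the green slip starts. Origin: centre of its underside; its y runs along the row, +y towards the library rack's blue end board. The library rack's blue end board is its left one seen from the robot; the other is bare wood.
- charcoal_chip: Dark charcoal-grey label chip, 24 x 38 x 6 mm, fixed on the aluminium ledge in front of the library rack bay where the charcoal slip starts. Origin: centre of its underside; its y runs along the row, +y towards the library rack's blue end board. The bay's centre is 92 mm along the chip's +x.
- white_chip: Off-white label chip, 24 x 38 x 6 mm, fixed on the aluminium ledge in front of the library rack bay where the white slip starts. Origin: centre of its underside; its y runs along the row, +y towards the library rack's blue end board. The ledge's top is 20 mm above the table.
- carry_rack: Empty rack, fixed; plywood base 150 x 316 mm. Origin: centre of its underside, on the table; y along the row. Bay centres: x = 0, y = 105, 35, -35, -105 mm; bay floor at z = 14 mm. A bay is 4 round-nosed dowels at x = +-32 and +-20 mm in y from its centre, 41 mm high: gap 24 mm at the foot, 33 at the top. 8 mm high stop strips on both long sides, 124 mm apart inside.
- blue_end: Blue-painted end board of the carry rack (the other one is bare wood), 150 x 12 x 71 mm with a hand hold, fixed at y = +164 mm or at y = -164 mm of the carry rack, depending on how the rack was put down: which end varies. Origin: centre of its underside. The row is counted from this end.

How it is judged:
By the outcome, as a careful person would: the job done as asked, in the order asked, and still so for the second after the job is handed in, with the robot touching nothing.
It also fails if it takes over 115 s, if anything falls off the work surface, if the arm or the gripper's body presses on something with over 40 N, if the wrist force passes 120 N, or if a joint passes its speed limit or range.

## Working session

There is one attempt and no reset: what is moved stays moved. The work goes in short steps, Python scripts to look and compute and a tool call to move; the robot and the scene stay as the last step left them, time stands still between calls to the robot, and variables do not carry over. Pictures are saved under pics/ and viewed, at most 14 in all, crops included, and the job is handed in when it is done.

Besides the shell and the picture viewer there is one more tool, called after ">>>" as a command line: name --argument value ..., lists and objects as JSON in quotes. play_rows: Moves the arm, as the interface text tells. Its arguments: {"type":"object","properties":{"steps":{"type":"array","items":{"type":"array","items":{"type":"array","items":{"type":"number"}}}},"force":{"type":"number"}},"required":["steps"]}

```bash
ls; mkdir -p pics; python3 - <<'E'
from cell import *
import cv2,numpy as np
np.set_printoptions(precision=4,suppress=True)
for n in("top","side"):
    c=read_camera(n); cv2.imwrite(f"pics/{n}0.png",c["frame"][:,:,::-1]); print(c["intrinsics"],c["view"], [k for k in c])
    for o in "red_slip green_slip charcoal_slip white_slip red_chip green_chip charcoal_chip white_chip carry_rack blue_end".split():
        for s in silhouettes(n,o)[:2]:
            r,q=np.nonzero(s["pixels"]); print(n,o,s["p"],s["extent"],q.mean(),r.mean(),len(q))
print(get_obs())
E
```

```text
pics
[[410.7516   0.     322.0696]
 [  0.     410.7516 205.0669]
 [  0.       0.       1.    ]] [[ 0.0158 -0.9999 -0.0007  0.0127]
 [ 0.976   0.0153  0.217  -0.4406]
 [-0.217  -0.0041  0.9762 -1.0067]
 [ 0.      0.      0.      1.    ]] ['frame', 'intrinsics', 'view']
top red_slip 0.56 [365.7, 165.7, 381.2, 212.5] 373.04063205417606 188.13769751693002 443
top charcoal_slip 0.75 [418.5, 171.4, 433.0, 217.9] 426.4604743083004 194.34584980237153 506
top white_slip 0.75 [394.3, 172.7, 409.1, 210.9] 399.6306695464363 192.4341252699784 463
top red_chip 0.63 [359.8, 220.4, 372.3, 226.8] 366.780303030303 223.17424242424244 132
top green_chip 0.41 [440.2, 234.8, 454.5, 242.2] 446.546875 235.890625 128
top charcoal_chip 0.53 [412.0, 226.2, 430.4, 240.8] 420.65644171779144 232.14110429447854 163
top carry_rack 0.81 [186.1, 159.7, 302.7, 217.6] 243.3513298295907 187.15973881191272 6279
top carry_rack 0.55 [392.4, 171.7, 407.7, 212.6] 399.05720338983053 193.87923728813558 472
top blue_end 0.62 [300.7, 158.3, 306.4, 214.0] 304.379821958457 184.31157270029672 337
[[371.9329   0.     310.893 ]
 [  0
[... 868 characters left out ...]
0.7 [177.7, 196.3, 304.8, 318.7] 240.97332350773766 252.50081061164332 6785
side blue_end 0.89 [258.4, 182.2, 312.1, 216.8] 283.83478260869566 199.09813664596274 805
{'time_s': 1.1, 'qpos': array([76.0371, 18.3888, -4.0175, 83.1059,  1.2952, 78.5401, -3.2595]), 'joint_velocities': array([-0.0037,  0.103 ,  0.0084,  0.016 ,  0.1152,  0.0394, -0.0844]), 'effort': array([ -0.0002, -49.1113,  -0.4033, -31.2774,  -0.0636,   0.0337,
         0.    ]), 'tool_pos': array([ 0.1657, -0.6286,  0.2226]), 'tool_rot': array([179.9897,   0.0024,  14.7736]), 'force': array([-0.3866, -0.2939, -0.6424]), 'wrist_torque': array([-0.0038,  0.0101,  0.0065]), 'grasp_force': 0.0, 'grip_width': 0.08682028634722093}
```

View images.

View pics/top0.png

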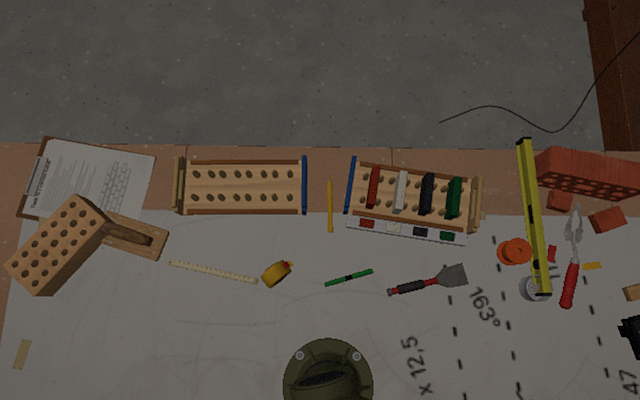

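View pics/side0.png

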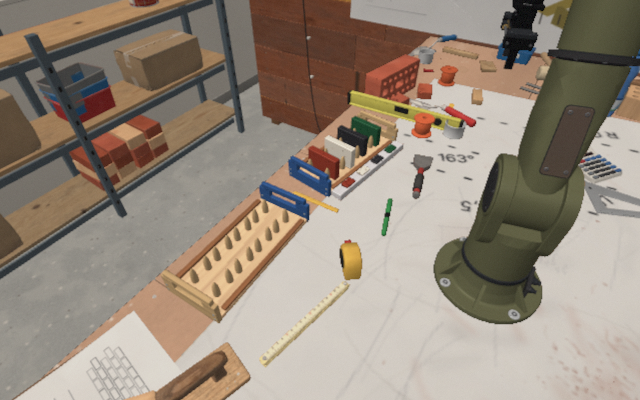

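```bash
python3 - <<'E'
import cv2
a=cv2.imread("pics/top0.png")[140:260,160:480]
cv2.imwrite("pics/crop0.png",cv2.resize(a,(800,300),interpolation=cv2.INTER_CUBIC))
a=cv2.imread("pics/side0.png")[90:330,160:420]
cv2.imwrite("pics/crop1.png",cv2.resize(a,(650,600),interpolation=cv2.INTER_CUBIC))
E
```

```text
(no output)
```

View pics/crop0.png

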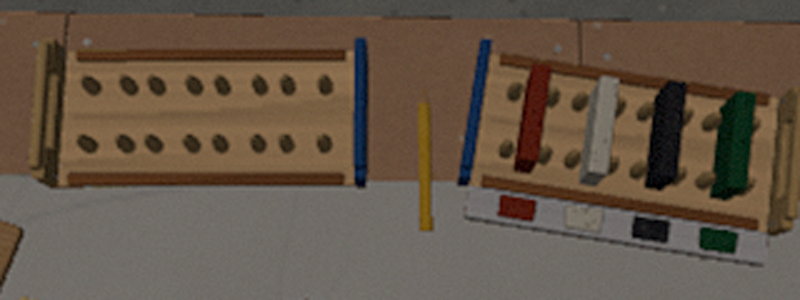

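View pics/crop1.png

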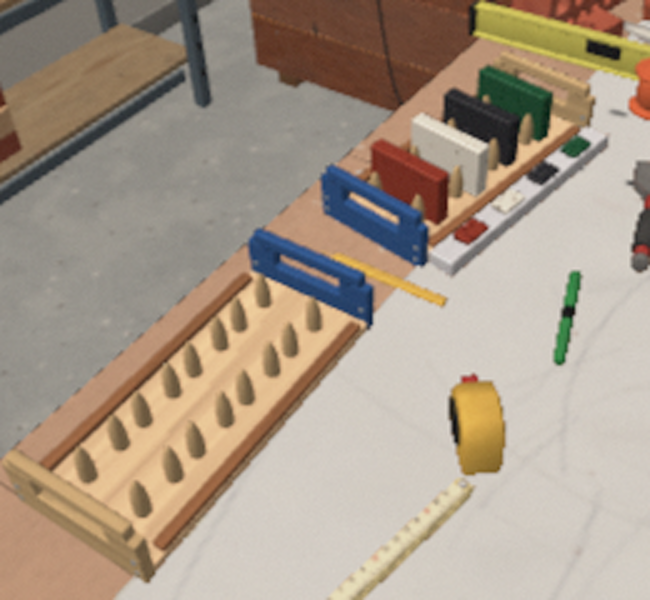

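```bash
cat > fit.py <<'E'
import cv2,numpy as np
from cell import *
from scipy.optimize import minimize
S=3
NAMES=["red","white","charcoal","green"]   # library order from blue end (y=105,35,-35,-105)
def box(cx,cy,z0,sx,sy,h,name):
    return name,np.array([[cx+a*sx/2,cy+b*sy/2,z0+c*h] for a in(-1,1) for b in(-1,1) for c in(0,1)])
FACES=[(0,1,3,2),(4,5,7,6),(0,1,5,4),(2,3,7,6),(1,3,7,5)]
def dowel(x,y):
    t=np.linspace(0,2*np.pi,10)[:-1]; P=[]
    for r,z in((8,14),(7.5,30),(5.5,47),(2,55)): P+= [[x+r*np.cos(a),y+r*np.sin(a),z] for a in t]
    return "dowel",np.array(P)
def rack(blue,ledge=False):
    p=[box(0,0,0,150,316,14,"base"),box(-67,0,14,10,316,8,"strip"),box(67,0,14,10,316,8,"strip")]
    p+=[box(0,s*164,0,150,12,71,"blue" if s==blue else "wood") for s in(1,-1)]
    p+=[dowel(x,b+d) for b in(105,35,-35,-105) for x in(-32,32) for d in(-20,20)]
    if ledge:
        p+=[box(-92,0,0,34,316,20,"ledge")]
        p+=[box(-92,b,20,24,38,6,n+"chip") for b,n in zip((105,35,-35,-105),NAMES)]
    return p
def T(P,x,y,yaw):
    c,s=np.cos(yaw),np.sin(yaw)
    return np.c_[x+c*P[:,0]-s*P[:,1], y+s*P[:,0]+c*P[:,1], P[:,2]]
def proj(cam,P):
    V=cam["view"]; q=P@V[:3,:3].T+V[:3,3]; q=q*[1,-1,-1]; u=q@cam["intrinsics"].T
    return u[:,:2]/u[:,2:]
def cams(names=("top","side")):
    o=[]
    for n in names:
        c=read_camera(n); f=c["frame"].astype(np.float32)
        c["big"]=cv2.resize(f,None,fx=S,fy=S,interpolation=cv2.INTER_LINEAR); o.append(c)
    return o
def render(cam,parts):  # parts: world metres
    V=cam["view"]; eye=-V[:3,:3].T@V[:3,3]
    lab=np.zeros(cam["big"].shape[:2],np.int16); k=0; names=["bg"]
    key=lambda q:(q[0]!="base",-np.linalg.norm(q[1].mean(0)-eye) if not q[0].endswith(("chip","strip","ledge")) else -10)
    for n,P in sorted(parts,key=key):
        uv=(proj(cam,P)+.5)*S-.5
        if n=="dowel" : polys=[cv2.convexHull(uv.astype(np.float32))[:,0]]
        else:
            polys=[]
            for f in FACES:
                Q=P[list(f)]; c=Q.mean(0); nn=np.cross(Q[1]-Q[0],Q[2]-Q[0])
                if nn@(c-P.mean(0))<0: nn=-nn
                if nn@(eye-c)>0: polys.append(uv[list(f)])
        for j,p in enumerate(polys):
            if n=="dowel" and "dowel" in names: kk=names.index("dowel")
            else: names.append(n); kk=len(names)-1
            cv2.fillPoly(lab,[np.round(p*16).astype(np.int32)],kk,shift=4)
    return lab,names
def cost(cl,parts,only=None):
    t=0
    for cam in cl:
        lab,names=render(cam,parts)
        for k in range(1,len(names)):
            if only and names[k] not in only: continue
            v=cam["big"][lab==k]
            if len(v)<20: continue
            d=np.abs(v-np.median(v,0)).sum(1); t+=np.minimum(d,90).sum()
    return t/1e4
def world(parts,pose): return [(n,T(P/1000,*pose)) for n,P in parts]
def slip(n,y): return box(0,0,14,102,20,65,n)
def fit(f,p0,steps):
    st=np.array(steps); p0=np.array(p0,float); p=np.zeros(len(p0))
    for sc in(1,.4):
        sim=np.vstack([p]+[p+sc*e for e in np.eye(len(p))])
        p=minimize(lambda q:f(p0+q*st),p,method="Nelder-Mead",options=dict(initial_simplex=sim,xatol=.02,fatol=1e-3,maxfev=250)).x
    return p0+p*st
def overlay(cam,parts,fn,crop):
    lab,_=render(cam,parts); l=lab.astype(np.float32)
    e=(cv2.morphologyEx(l,cv2.MORPH_GRADIENT,np.ones((2,2)))>0)
    im=cam["big"].copy()[:,:,::-1]; im[e]=(255,0,255); x0,y0,x1,y1=[S*v for v in crop]
    cv2.imwrite(fn,im[y0:y1,x0:x1])
E
cat > m1.py <<'E'
from fit import *
import json
np.set_printoptions(precision=4,suppress=True)
C=cams()
def back(cam,u,v,z):
    V=cam["view"]; d=np.linalg.inv(cam["intrinsics"])@[u,v,1]*[1,-1,-1]; d=V[:3,:3].T@d; e=-V[:3,:3].T@V[:3,3]
    return (e+d*(z-e[2])/d[2])[:2]
cr=rack(-1); lr=rack(1,True)
p=[*back(C[0],243,187,.014),0.01]; l=[*back(C[0],412,195,.014),-.12]
print(p,l)
for sel,nm in((C,"both"),(C[:1],"top"),(C[1:],"side")):
    r=fit(lambda q:cost(sel,world(cr,q)),p,(.01,.01,.03)); print("carry",nm,r,cost(sel,world(cr,r)))
    if nm=="both":p=r
sl=[np.array([0,y,0.]) for y in(105,35,-35,-105)]
def full(lp,sl): return world(lr+[(n,T(P*1.,*s)) for (n,P),s in zip([slip(n,0) for n in NAMES],sl)],lp)
for sel,nm in((C,"both"),(C[:1],"top"),(C[1:],"side")):
    r=fit(lambda q:cost(sel,full(q,sl)),l,(.01,.01,.03)); print("lib",nm,r,cost(sel,full(r,sl)))
    if nm=="both":l=r
for i in range(4):
    def f(q):
        s=list(sl); s[i]=q; return cost(C,full(l,s))+.002*(q[0]**2/16+(q[1]-sl[i][1])**2/4)
    sl[i]=fit(f,sl[i],(5,3,.04)); print(NAMES[i],sl[i])
l=fit(lambda q:cost(C,full(q,sl)),l,(.004,.004,.01)); print("lib",l)
sw=[]
for s in sl:
    w=T(np.array([[s[0]/1e3,s[1]/1e3,0]]),*l)[0]; sw.append([w[0],w[1],np.degrees(l[2]+s[2])])
print("slips world",np.array(sw)); print("carry bays",T(np.array([[0,y,14] for y in(-.105,-.035,.035,.105)]),*p))
overlay(C[0],world(cr,p)+full(l,sl),"pics/ov_top.png",(165,145,430,250)) 
import numpy as np
a=cv2.imread("pics/ov_top.png")
lab=None
overlay(C[0],world(cr,p)+full(l,sl),"pics/ovt.png",(170,140,490,250)); overlay(C[1],world(cr,p)+full(l,sl),"pics/ovs.png",(165,110,415,325))
a=cv2.imread("pics/ovt.png"); cv2.imwrite("pics/ovt.png",cv2.resize(a,(800,275),interpolation=cv2.INTER_AREA))
a=cv2.imread("pics/ovs.png"); cv2.imwrite("pics/ovs.png",cv2.resize(a,(690,593),interpolation=cv2.INTER_AREA))
json.dump(dict(carry=list(p),lib=list(l),slips=sw),open("m1.json","w"))
E
time python3 m1.py
```

```text
[np.float64(0.49431407664294824), np.float64(0.2324790471566961), 0.01] [np.float64(0.4793019283136597), np.float64(-0.2197741178679644), -0.12]
carry both [0.4955 0.2317 0.0161] 425.7751
carry top [0.4954 0.2319 0.0207] 145.52849
carry side [0.4956 0.2316 0.0159] 278.56207
lib both [ 0.4759 -0.2135 -0.148 ] 350.40662
lib top [ 0.4757 -0.2137 -0.1485] 188.25781
lib side [ 0.476  -0.2136 -0.1382] 159.93262
red [ -1.9823 104.6368  -0.0093]
white [-3.2103 34.8667  0.0058]
charcoal [  2.5649 -34.3951  -0.0261]
green [   2.9284 -103.4877   -0.0167]
lib [ 0.4759 -0.2135 -0.148 ]
slips world [[ 0.4893 -0.1098 -9.0085]
 [ 0.4778 -0.1786 -8.1477]
 [ 0.4733 -0.2479 -9.9714]
 [ 0.4635 -0.3163 -9.4322]]
carry bays [[ 0.4972  0.1267 14.    ]
 [ 0.4961  0.1967 14.    ]
 [ 0.4949  0.2667 14.    ]
 [ 0.4938  0.3367 14.    ]][ WARN:0@363.482] global loadsave.cpp:1063 imwrite_ Unsupported depth image for selected encoder is fallbacked to CV_8U.

real	6m4.107s
user	6m2.702s
sys	0m0.544s
```

View pics/ovt.png

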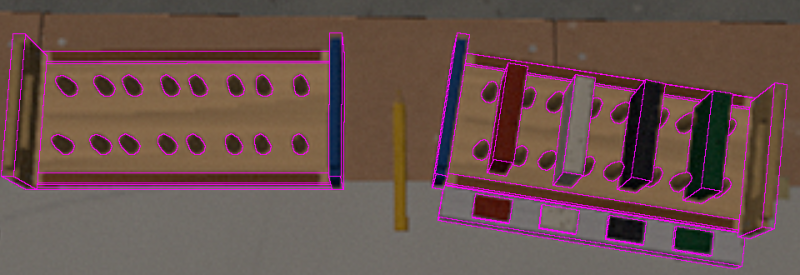

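View pics/ovs.png

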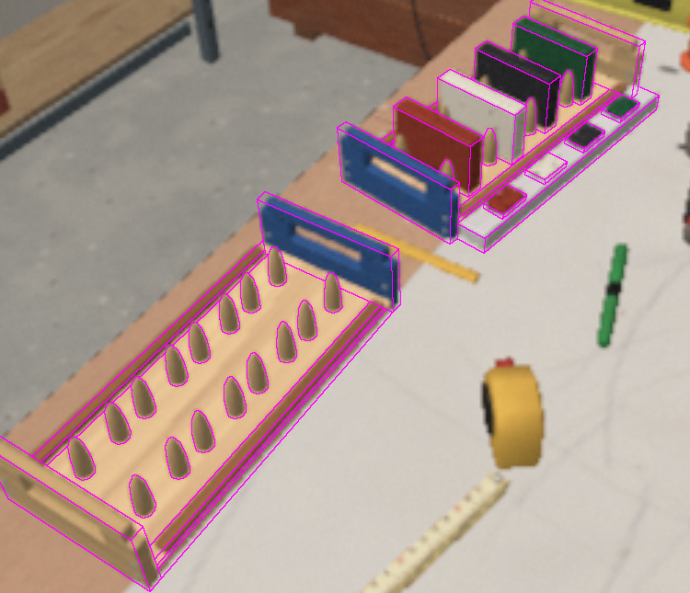

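```bash
cat > go.py <<'E'
import sys,numpy as np
from cell import get_obs
# go.py x y z yaw n : per-row shift/turn in tool axes for n equal rows
x,y,z,yaw=map(float,sys.argv[1:5]); n=int(sys.argv[5])
o=get_obs(); p=o["tool_pos"]; y0=o["tool_rot"][2]; d=(yaw-y0+180)%360-180
M=np.zeros((2,2))
for k in range(n):
    a=np.radians(y0+d*k/n); M+=[[np.cos(a),np.sin(a)],[np.sin(a),-np.cos(a)]]
s=np.linalg.solve(M,[x-p[0],y-p[1]])
print("t",round(o["time_s"],2),"pos",p.round(4),o["tool_rot"].round(2),"| per row x %.4f y %.4f z %.4f rz %.4f"%(*s,-(z-p[2])/n,-np.radians(d)/n))
E
python3 go.py .4893 -.1098 .15 -9 18
```

```text
t 1.2 pos [ 0.1657 -0.6286  0.2226] [179.99   0.    14.77] | per row x 0.0199 y -0.0279 z 0.0040 rz 0.0230
```

>>> play_rows --steps '[[[0.0199,-0.0279,0.002,0,0,0.023,0.05],[0.0199,-0.0279,0.002,0,0,0.023,0.05],[0.0199,-0.0279,0.002,0,0,0.023,0.05],[0.0199,-0.0279,0.002,0,0,0.023,0.05],[0.0199,-0.0279,0.002,0,0,0.023,0.05],[0.0199,-0.0279,0.002,0,0,0.023,0.05],[0.0199,-0.0279,0.002,0,0,0.023,0.05],[0.0199,-0.0279,0.002,0,0,0.023,0.05],[0.0199,-0.0279,0.002,0,0,0.023,0.05],[0.0199,-0.0279,0.002,0,0,0.023,0.05],[0.0199,-0.0279,0.002,0,0,0.023,0.05],[0.0199,-0.0279,0.002,0,0,0.023,0.05]]]' --force 25

```text
time_s: 2.4
tool_pos: [0.3586, -0.2653, 0.1988]
tool_rot: [179.9, -0.0, -1.1]
force: [0.3, -0.8, -0.5]
grip_width: 0.0501
grasp_force: 0.0
```

>>> play_rows --steps '[[[0.0199,-0.0279,0.002,0,0,0.023,0.05],[0.0199,-0.0279,0.002,0,0,0.023,0.05],[0.0199,-0.0279,0.002,0,0,0.023,0.05],[0.0199,-0.0279,0.002,0,0,0.023,0.05],[0.0199,-0.0279,0.002,0,0,0.023,0.05],[0.0199,-0.0279,0.002,0,0,0.023,0.05],[0,0,0,0,0,0,0.05],[0,0,0,0,0,0,0.05],[0,0,0,0,0,0,0.05]]]'

```text
time_s: 3.3
tool_pos: [0.489, -0.1099, 0.1864]
tool_rot: [180.0, 0.0, -9.0]
force: [-0.8, -1.1, -0.9]
grip_width: 0.05
grasp_force: 0.0
```

```bash
python3 go.py .4893 -.1098 .036 -9 8
```

```text
t 3.3 pos [ 0.489  -0.1099  0.1864] [ 1.7995e+02  3.0000e-02 -9.0300e+00] | per row x 0.0000 y -0.0000 z 0.0188 rz -0.0001
```

>>> play_rows --steps '[[[0,0,0.02,0,0,0,0.05],[0,0,0.025,0,0,0,0.05],[0,0,0.025,0,0,0,0.05],[0,0,0.025,0,0,0,0.05],[0,0,0.025,0,0,0,0.05],[0,0,0.02,0,0,0,0.05],[0,0,0.01,0,0,0,0.05],[0,0,0,0,0,0,0.03],[0,0,0,0,0,0,0.03],[0,0,0,0,0,0,0.03]]]'

```text
time_s: 4.3
tool_pos: [0.4905, -0.1093, 0.0378]
tool_rot: [180.0, -0.1, -9.0]
force: [-0.8, 0.3, -0.7]
grip_width: 0.0343
grasp_force: 0.0
```

>>> play_rows --steps '[[[0,0,0,0,0,0,0.024],[0,0,0,0,0,0,0.022],[0,0,0,0,0,0,0.018],[0,0,0,0,0,0,0.014],[0,0,0,0,0,0,0.01],[0,0,0,0,0,0,0.0],[0,0,0,0,0,0,0],[0,0,0,0,0,0,0]]]'

```text
time_s: 5.1
tool_pos: [0.4899, -0.1095, 0.037]
tool_rot: [179.9, -0.0, -9.0]
force: [-2.0, -2.6, 5.5]
grip_width: 0.0198
grasp_force: 25.0
```

>>> play_rows --steps '[[[0,0,-0.005,0,0,0,0],[0,0,-0.01,0,0,0,0],[0,0,-0.015,0,0,0,0],[0,0,-0.02,0,0,0,0],[0,0,-0.025,0,0,0,0],[0,0,-0.025,0,0,0,0],[0,0,-0.015,0,0,0,0],[0,0,-0.005,0,0,0,0],[0,0,0,0,0,0,0],[0,0,0,0,0,0,0]]]'

```text
time_s: 6.1
tool_pos: [0.4888, -0.1086, 0.1555]
tool_rot: [-180.0, 0.1, -8.9]
force: [0.3, -0.2, -3.5]
grip_width: 0.0198
grasp_force: 25.0
```

```bash
python3 go.py .4972 .1267 .155 0.9 10;python3 -c "
from cell import *
s=get_obs();print(s['force'],s['wrist_torque'],s['grip_width'],s['grasp_force'])"
```

```text
t 6.1 pos [ 0.4888 -0.1086  0.1555] [-1.7999e+02  1.1000e-01 -8.9400e+00] | per row x -0.0010 y -0.0235 z 0.0000 rz -0.0172
[ 0.34223674 -0.20880212 -3.54145003] [-0.00493071 -0.00985616 -0.02318526] 0.01983440586773304 24.99649544712156
```

>>> play_rows --steps '[[[-0.001,-0.0235,0,0,0,-0.0172,0],[-0.001,-0.0235,0,0,0,-0.0172,0],[-0.001,-0.0235,0,0,0,-0.0172,0],[-0.001,-0.0235,0,0,0,-0.0172,0],[-0.001,-0.0235,0,0,0,-0.0172,0],[-0.001,-0.0235,0,0,0,-0.0172,0],[-0.001,-0.0235,0,0,0,-0.0172,0],[-0.001,-0.0235,0,0,0,-0.0172,0],[-0.001,-0.0235,0,0,0,-0.0172,0],[-0.001,-0.0235,0,0,0,-0.0172,0],[0,0,0,0,0,0,0],[0,0,0,0,0,0,0]]]'

```text
time_s: 7.3
tool_pos: [0.4972, 0.1268, 0.1556]
tool_rot: [180.0, 0.1, 1.0]
force: [0.3, -1.4, -3.7]
grip_width: 0.0198
grasp_force: 25.0
```

>>> play_rows --steps '[[[0,0,0,0,0,0,0],[0,0,0,0,0,0,0],[0,0,0,0,0,0,0]]]'

```text
time_s: 7.6
tool_pos: [0.4982, 0.1251, 0.1563]
tool_rot: [180.0, 0.0, 0.8]
force: [0.2, 0.9, -3.5]
grip_width: 0.0196
grasp_force: 25.0
```

```bash
python3 go.py .4972 .1267 .036 0.9 1;sed -i 's/^o=get_obs.*p=o\["tool_pos"\]/o=get_obs(); p=o["tool_pos"]/' go.py; python3 - <<'E'
from fit import *
for c,n in zip(cams(),("top","side")):
    cv2.imwrite(f"pics/h_{n}.png",c["frame"][:,:,::-1])
    for s in silhouettes(n,"red_slip")[:1]: print(n,s["p"],s["extent"])
a=cv2.resize(cv2.imread("pics/h_top.png")[120:260,170:370],None,fx=2,fy=2,interpolation=cv2.INTER_CUBIC)
b=cv2.resize(cv2.imread("pics/h_side.png")[90:330,160:360],None,fx=2,fy=2,interpolation=cv2.INTER_CUBIC)
o=np.zeros((480,800,3),np.uint8); o[:280,:400]=a; o[:,400:]=b; cv2.imwrite("pics/h.png",o)
print(get_obs()["tool_pos"],get_obs()["tool_rot"])
E
```

```text
t 7.6 pos [0.4982 0.1251 0.1563] [1.7998e+02 2.0000e-02 8.2000e-01] | per row x -0.0010 y -0.0016 z 0.1203 rz -0.0015
side 0.71 [251.0, 161.7, 285.2, 195.4]
[0.49820466 0.12571079 0.15654504] [ 1.79988873e+02 -5.50065243e-03  8.72422089e-01]
```

View pics/h.png

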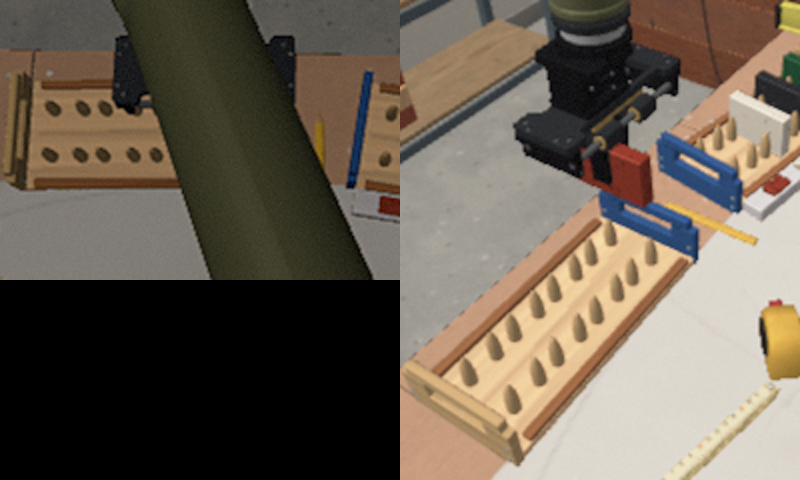

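>>> play_rows --steps '[[[0,-0.0005,0.01,0,0,0,0],[0,0,0.02,0,0,0,0],[0,0,0.02,0,0,0,0],[0,0,0.015,0,0,0,0],[0,0,0.01,0,0,0,0],[0,0,0.01,0,0,0,0],[0,0,0.01,0,0,0,0],[0,0,0.005,0,0,0,0],[0,0,0,0,0,0,0],[0,0,0,0,0,0,0]]]'

```text
time_s: 8.8
tool_pos: [0.4984, 0.1267, 0.0568]
tool_rot: [-180.0, -0.0, 0.9]
force: [-0.1, -0.0, -2.4]
grip_width: 0.0201
grasp_force: 25.0
```

>>> play_rows --steps '[[[0,0,0.004,0,0,0,0],[0,0,0.004,0,0,0,0],[0,0,0.003,0,0,0,0],[0,0,0.002,0,0,0,0],[0,0,0,0,0,0,0],[0,0,0,0,0,0,0]]]'

```text
time_s: 9.4
tool_pos: [0.4981, 0.1266, 0.0435]
tool_rot: [-180.0, 0.0, 0.9]
force: [-0.1, 1.0, -3.1]
grip_width: 0.0199
grasp_force: 25.0
```

>>> play_rows --steps '[[[0,0,0.003,0,0,0,0],[0,0,0.002,0,0,0,0],[0,0,0.001,0,0,0,0],[0,0,0.0005,0,0,0,0],[0,0,0,0,0,0,0],[0,0,0,0,0,0,0]]]'

```text
time_s: 10.0
tool_pos: [0.4982, 0.1266, 0.0371]
tool_rot: [-180.0, -0.0, 0.9]
force: [0.7, -0.4, -2.6]
grip_width: 0.0197
grasp_force: 25.0
```

>>> play_rows --steps '[[[0,0,0.0007,0,0,0,0],[0,0,0.0005,0,0,0,0],[0,0,0.0003,0,0,0,0],[0,0,0,0,0,0,0],[0,0,0,0,0,0,0]]]'

```text
time_s: 10.5
tool_pos: [0.4982, 0.1266, 0.037]
tool_rot: [179.9, 0.0, 0.9]
force: [-4.3, -2.1, 10.3]
grip_width: 0.0198
grasp_force: 25.0
```

>>> play_rows --steps '[[[0,0,0,0,0,0,0.022],[0,0,0,0,0,0,0.028],[0,0,0,0,0,0,0.036],[0,0,0,0,0,0,0.045],[0,0,0,0,0,0,0.05],[0,0,-0.01,0,0,0,0.05],[0,0,-0.02,0,0,0,0.05],[0,0,-0.03,0,0,0,0.05],[0,0,-0.03,0,0,0,0.05],[0,0,-0.02,0,0,0,0.05],[0,0,-0.01,0,0,0,0.05],[0,0,0,0,0,0,0.05]]]'

```text
time_s: 11.7
tool_pos: [0.4991, 0.1267, 0.157]
tool_rot: [180.0, -0.2, 0.9]
force: [0.9, -0.5, 0.4]
grip_width: 0.0499
grasp_force: 0.0
```

```bash
python3 go.py .4778 -.1786 .156 -8.2 11
```

```text
t 11.7 pos [0.4991 0.1267 0.157 ] [ 1.7998e+02 -1.7000e-01  9.0000e-01] | per row x -0.0004 y 0.0279 z 0.0001 rz 0.0144
```

>>> play_rows --steps '[[[-0.0004,0.0279,0,0,0,0.0144,0.05],[-0.0004,0.0279,0,0,0,0.0144,0.05],[-0.0004,0.0279,0,0,0,0.0144,0.05],[-0.0004,0.0279,0,0,0,0.0144,0.05],[-0.0004,0.0279,0,0,0,0.0144,0.05],[-0.0004,0.0279,0,0,0,0.0144,0.05],[-0.0004,0.0279,0,0,0,0.0144,0.05],[-0.0004,0.0279,0,0,0,0.0144,0.05],[-0.0004,0.0279,0,0,0,0.0144,0.05],[-0.0004,0.0279,0,0,0,0.0144,0.05],[-0.0004,0.0279,0,0,0,0.0144,0.05],[0,0,0,0,0,0,0.05]]]'

```text
time_s: 12.9
tool_pos: [0.4744, -0.1838, 0.1538]
tool_rot: [180.0, 0.2, -8.6]
force: [0.1, -0.9, -0.1]
grip_width: 0.05
grasp_force: 0.0
```

>>> play_rows --steps '[[[0,0,0,0,0,0,0.05],[0,0,0,0,0,0,0.05],[0,0,0,0,0,0,0.05]]]'

```text
time_s: 13.2
tool_pos: [0.4767, -0.1778, 0.1552]
tool_rot: [-180.0, 0.0, -8.0]
force: [0.6, 0.2, 0.5]
grip_width: 0.0497
grasp_force: 0.0
```

```bash
python3 go.py .4778 -.1786 .037 -8.2 1;  python3 - <<'E'
from fit import *
c=cams(("side",))[0]
cv2.imwrite("pics/r.png",cv2.resize(c["frame"][140:330,160:360,::-1],None,fx=3,fy=3,interpolation=cv2.INTER_CUBIC))
E
```

```text
t 13.2 pos [ 0.4767 -0.1778  0.1552] [-1.7998e+02  3.0000e-02 -8.0400e+00] | per row x 0.0012 y 0.0006 z 0.1182 rz 0.0029
```

View pics/r.png

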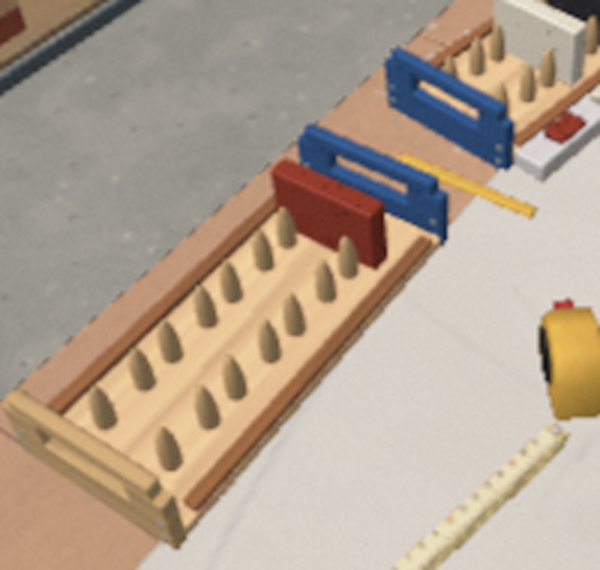

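The red slip (about pixel (330,210) in the crop) stands upright in the bay by the blue board, inside the strips. Next is the white slip.

>>> play_rows --steps '[[[0.001,0.0006,0.015,0,0,0.003,0.05],[0,0,0.025,0,0,0,0.05],[0,0,0.025,0,0,0,0.05],[0,0,0.025,0,0,0,0.05],[0,0,0.018,0,0,0,0.05],[0,0,0.01,0,0,0,0.05],[0,0,0,0,0,0,0.04],[0,0,0,0,0,0,0.03],[0,0,0,0,0,0,0.026],[0,0,0,0,0,0,0.022],[0,0,0,0,0,0,0.018],[0,0,0,0,0,0,0.01]]]'

```text
time_s: 14.45
tool_pos: [0.478, -0.1799, 0.0382]
tool_rot: [180.0, -0.1, -8.3]
force: [-0.5, 1.1, 2.6]
grip_width: 0.0199
grasp_force: 25.0
```

>>> play_rows --steps '[[[0,0,0,0,0,0,0],[0,0,0,0,0,0,0],[0,0,0,0,0,0,0],[0,0,0,0,0,0,0]]]'

```text
time_s: 14.85
tool_pos: [0.478, -0.1799, 0.0382]
tool_rot: [180.0, -0.1, -8.3]
force: [-0.8, 1.8, 6.0]
grip_width: 0.0197
grasp_force: 25.0
```

>>> play_rows --steps '[[[0,0,-0.005,0,0,0,0],[0,0,-0.01,0,0,0,0],[0,0,-0.015,0,0,0,0],[0,0,-0.02,0,0,0,0],[0,0,-0.025,0,0,0,0],[0,0,-0.025,0,0,0,0],[0,0,-0.015,0,0,0,0],[0,0,-0.005,0,0,0,0],[0,0,0,0,0,0,0],[0,0,0,0,0,0,0]]]'

```text
time_s: 15.85
tool_pos: [0.4766, -0.1799, 0.1565]
tool_rot: [-180.0, 0.1, -8.3]
force: [-0.9, 0.7, -3.0]
grip_width: 0.0191
grasp_force: 25.0
```

```bash
python3 go.py .497 .1967 .156 0.9 14
```

```text
t 15.85 pos [ 0.4766 -0.1799  0.1565] [-1.7998e+02  1.1000e-01 -8.3400e+00] | per row x -0.0004 y -0.0270 z 0.0000 rz -0.0115
```

>>> play_rows --steps '[[[-0.0004,-0.027,0,0,0,-0.0115,0],[-0.0004,-0.027,0,0,0,-0.0115,0],[-0.0004,-0.027,0,0,0,-0.0115,0],[-0.0004,-0.027,0,0,0,-0.0115,0],[-0.0004,-0.027,0,0,0,-0.0115,0],[-0.0004,-0.027,0,0,0,-0.0115,0],[-0.0004,-0.027,0,0,0,-0.0115,0],[-0.0004,-0.027,0,0,0,-0.0115,0],[-0.0004,-0.027,0,0,0,-0.0115,0],[-0.0004,-0.027,0,0,0,-0.0115,0],[-0.0004,-0.027,0,0,0,-0.0115,0],[-0.0004,-0.027,0,0,0,-0.0115,0]]]'

```text
time_s: 17.05
tool_pos: [0.4983, 0.1438, 0.1562]
tool_rot: [180.0, 0.1, -0.4]
force: [0.3, 0.8, -2.3]
grip_width: 0.0196
grasp_force: 25.0
```

>>> play_rows --steps '[[[-0.0004,-0.027,0,0,0,-0.0115,0],[-0.0004,-0.027,0,0,0,-0.0115,0],[0,0,0,0,0,0,0],[0,0,0,0,0,0,0],[0,0,0,0,0,0,0],[0,0,0,0,0,0,0]]]'

```text
time_s: 17.65
tool_pos: [0.4987, 0.1955, 0.157]
tool_rot: [180.0, 0.0, 0.8]
force: [0.2, 0.6, -2.3]
grip_width: 0.0199
grasp_force: 25.0
```

```bash
python3 go.py .4965 .1967 .038 0.9 1
```

```text
t 17.65 pos [0.4987 0.1955 0.157 ] [1.7995e+02 5.0000e-02 7.6000e-01] | per row x -0.0021 y -0.0012 z 0.1190 rz -0.0024
```

>>> play_rows --steps '[[[-0.001,-0.001,0.01,0,0,-0.002,0],[0,0,0.02,0,0,0,0],[0,0,0.02,0,0,0,0],[0,0,0.015,0,0,0,0],[0,0,0.01,0,0,0,0],[0,0,0.01,0,0,0,0],[0,0,0.008,0,0,0,0],[0,0,0.006,0,0,0,0],[0,0,0,0,0,0,0],[0,0,0,0,0,0,0]]]'

```text
time_s: 18.65
tool_pos: [0.4978, 0.1981, 0.0588]
tool_rot: [-180.0, -0.0, 1.0]
force: [-0.4, -0.5, -2.2]
grip_width: 0.0198
grasp_force: 25.0
```

>>> play_rows --steps '[[[0,0,0.004,0,0,0,0],[0,0,0.004,0,0,0,0],[0,0,0.003,0,0,0,0],[0,0,0.002,0,0,0,0],[0,0,0.002,0,0,0,0],[0,0,0.002,0,0,0,0],[0,0,0,0,0,0,0],[0,0,0,0,0,0,0]]]'

```text
time_s: 19.45
tool_pos: [0.4975, 0.198, 0.0415]
tool_rot: [180.0, 0.0, 1.0]
force: [0.8, 0.6, -2.8]
grip_width: 0.0199
grasp_force: 25.0
```

>>> play_rows --steps '[[[0,0.0008,0.001,0,0,0,0],[0,0,0.0015,0,0,0,0],[0,0,0.001,0,0,0,0],[0,0,0.0007,0,0,0,0],[0,0,0,0,0,0,0],[0,0,0,0,0,0,0]]]'

```text
time_s: 20.05
tool_pos: [0.4976, 0.1971, 0.0382]
tool_rot: [179.9, 0.0, 1.0]
force: [-2.3, -2.5, 6.1]
grip_width: 0.0201
grasp_force: 25.0
```

Contact with the floor at the same height as when picked, so it is seated. I'll release.

>>> play_rows --steps '[[[0,0,0.0005,0,0,0,0.022],[0,0,0,0,0,0,0.028],[0,0,0,0,0,0,0.036],[0,0,0,0,0,0,0.045],[0,0,0,0,0,0,0.05],[0,0,-0.01,0,0,0,0.05],[0,0,-0.02,0,0,0,0.05],[0,0,-0.03,0,0,0,0.05],[0,0,-0.03,0,0,0,0.05],[0,0,-0.02,0,0,0,0.05],[0,0,-0.01,0,0,0,0.05],[0,0,0,0,0,0,0.05]]]'

```text
time_s: 21.25
tool_pos: [0.4985, 0.1976, 0.1584]
tool_rot: [-180.0, -0.2, 1.0]
force: [-0.3, -0.2, 0.2]
grip_width: 0.0499
grasp_force: 0.0
```

```bash
python3 go.py .4733 -.2479 .156 -10 16
```

```text
t 21.25 pos [0.4985 0.1976 0.1584] [-1.7999e+02 -1.7000e-01  9.9000e-01] | per row x 0.0005 y 0.0279 z 0.0001 rz 0.0120
```

>>> play_rows --steps '[[[0.0005,0.0279,0,0,0,0.012,0.05],[0.0005,0.0279,0,0,0,0.012,0.05],[0.0005,0.0279,0,0,0,0.012,0.05],[0.0005,0.0279,0,0,0,0.012,0.05],[0.0005,0.0279,0,0,0,0.012,0.05],[0.0005,0.0279,0,0,0,0.012,0.05],[0.0005,0.0279,0,0,0,0.012,0.05],[0.0005,0.0279,0,0,0,0.012,0.05],[0.0005,0.0279,0,0,0,0.012,0.05],[0.0005,0.0279,0,0,0,0.012,0.05],[0.0005,0.0279,0,0,0,0.012,0.05],[0.0005,0.0279,0,0,0,0.012,0.05]]]'

```text
time_s: 22.45
tool_pos: [0.4861, -0.1382, 0.1554]
tool_rot: [-180.0, 0.1, -7.3]
force: [0.1, -0.0, 0.2]
grip_width: 0.0501
grasp_force: 0.0
```

>>> play_rows --steps '[[[0.0005,0.0279,0,0,0,0.012,0.05],[0.0005,0.0279,0,0,0,0.012,0.05],[0.0005,0.0279,0,0,0,0.012,0.05],[0.0005,0.0279,0,0,0,0.012,0.05],[0,0,0,0,0,0,0.05],[0,0,0,0,0,0,0.05],[0,0,0,0,0,0,0.05],[0,0,0,0,0,0,0.05]]]'

```text
time_s: 23.25
tool_pos: [0.4734, -0.2464, 0.1565]
tool_rot: [-180.0, 0.0, -9.9]
force: [0.2, 0.2, 0.2]
grip_width: 0.0499
grasp_force: 0.0
```

```bash
python3 go.py .4733 -.2479 .038 -10 1
```

```text
t 23.25 pos [ 0.4734 -0.2464  0.1565] [-1.7998e+02  3.0000e-02 -9.8700e+00] | per row x 0.0001 y 0.0015 z 0.1185 rz 0.0023
```

>>> play_rows --steps '[[[0,0.001,0.015,0,0,0,0.05],[0,0,0.025,0,0,0,0.05],[0,0,0.025,0,0,0,0.05],[0,0,0.025,0,0,0,0.05],[0,0,0.018,0,0,0,0.05],[0,0,0.01,0,0,0,0.05],[0,0,0,0,0,0,0.04],[0,0,0,0,0,0,0.03],[0,0,0,0,0,0,0.026],[0,0,0,0,0,0,0.022],[0,0,0,0,0,0,0.018],[0,0,0,0,0,0,0.01]]]'

```text
time_s: 24.45
tool_pos: [0.4736, -0.2488, 0.0395]
tool_rot: [180.0, -0.1, -10.0]
force: [-0.1, 1.6, 2.7]
grip_width: 0.02
grasp_force: 24.7
```

>>> play_rows --steps '[[[0,0,0,0,0,0,0],[0,0,0,0,0,0,0],[0,0,0,0,0,0,0],[0,0,0,0,0,0,0]]]'

```text
time_s: 24.85
tool_pos: [0.4736, -0.2488, 0.0395]
tool_rot: [180.0, -0.1, -10.0]
force: [0.1, 1.7, 5.6]
grip_width: 0.02
grasp_force: 24.7
```

>>> play_rows --steps '[[[0,0,-0.005,0,0,0,0],[0,0,-0.01,0,0,0,0],[0,0,-0.015,0,0,0,0],[0,0,-0.02,0,0,0,0],[0,0,-0.025,0,0,0,0],[0,0,-0.025,0,0,0,0],[0,0,-0.015,0,0,0,0],[0,0,-0.005,0,0,0,0],[0,0,0,0,0,0,0],[0,0,0,0,0,0,0]]]'

```text
time_s: 25.85
tool_pos: [0.4722, -0.2486, 0.1577]
tool_rot: [-180.0, 0.1, -10.0]
force: [-0.5, -0.2, -3.8]
grip_width: 0.0198
grasp_force: 24.7
```

```bash
python3 go.py .495 .2667 .156 0.9 18
```

```text
t 25.85 pos [ 0.4722 -0.2486  0.1577] [-1.7996e+02  1.1000e-01 -1.0010e+01] | per row x -0.0012 y -0.0287 z 0.0001 rz -0.0106
```

>>> play_rows --steps '[[[-0.0012,-0.0287,0,0,0,-0.0106,0],[-0.0012,-0.0287,0,0,0,-0.0106,0],[-0.0012,-0.0287,0,0,0,-0.0106,0],[-0.0012,-0.0287,0,0,0,-0.0106,0],[-0.0012,-0.0287,0,0,0,-0.0106,0],[-0.0012,-0.0287,0,0,0,-0.0106,0],[-0.0012,-0.0287,0,0,0,-0.0106,0],[-0.0012,-0.0287,0,0,0,-0.0106,0],[-0.0012,-0.0287,0,0,0,-0.0106,0],[-0.0012,-0.0287,0,0,0,-0.0106,0],[-0.0012,-0.0287,0,0,0,-0.0106,0],[-0.0012,-0.0287,0,0,0,-0.0106,0]]]'

```text
time_s: 27.05
tool_pos: [0.4977, 0.0955, 0.1575]
tool_rot: [180.0, 0.1, -2.7]
force: [0.4, -0.3, -3.0]
grip_width: 0.0203
grasp_force: 24.7
```

>>> play_rows --steps '[[[-0.0012,-0.0287,0,0,0,-0.0106,0],[-0.0012,-0.0287,0,0,0,-0.0106,0],[-0.0012,-0.0287,0,0,0,-0.0106,0],[-0.0012,-0.0287,0,0,0,-0.0106,0],[-0.0012,-0.0287,0,0,0,-0.0106,0],[-0.0012,-0.0287,0,0,0,-0.0106,0],[0,0,0,0,0,0,0],[0,0,0,0,0,0,0],[0,0,0,0,0,0,0],[0,0,0,0,0,0,0],[0,0,0,0,0,0,0]]]'

```text
time_s: 28.15
tool_pos: [0.4954, 0.2656, 0.1586]
tool_rot: [180.0, 0.0, 0.8]
force: [-0.6, 0.6, -2.8]
grip_width: 0.0202
grasp_force: 24.7
```

```bash
python3 go.py .495 .2667 .0395 0.9 1
```

```text
t 28.15 pos [0.4954 0.2656 0.1586] [1.7996e+02 1.0000e-02 8.2000e-01] | per row x -0.0004 y -0.0011 z 0.1191 rz -0.0014
```

>>> play_rows --steps '[[[0,0,0.01,0,0,0,0],[0,0,0.02,0,0,0,0],[0,0,0.02,0,0,0,0],[0,0,0.015,0,0,0,0],[0,0,0.01,0,0,0,0],[0,0,0.01,0,0,0,0],[0,0,0.008,0,0,0,0],[0,0,0.006,0,0,0,0],[0,0,0,0,0,0,0],[0,0,0,0,0,0,0]]]'

```text
time_s: 29.15
tool_pos: [0.4953, 0.2671, 0.0601]
tool_rot: [-180.0, -0.0, 0.9]
force: [-0.1, -0.1, -3.4]
grip_width: 0.0199
grasp_force: 24.7
```

>>> play_rows --steps '[[[0,0,0.004,0,0,0,0],[0,0,0.004,0,0,0,0],[0,0,0.003,0,0,0,0],[0,0,0.002,0,0,0,0],[0,0,0.002,0,0,0,0],[0,0,0.002,0,0,0,0],[0,0,0,0,0,0,0],[0,0,0,0,0,0,0]]]'

```text
time_s: 29.95
tool_pos: [0.4951, 0.2669, 0.0428]
tool_rot: [180.0, 0.0, 0.9]
force: [1.0, 0.2, -2.8]
grip_width: 0.0197
grasp_force: 24.7
```

>>> play_rows --steps '[[[0,0,0.001,0,0,0,0],[0,0,0.0015,0,0,0,0],[0,0,0.001,0,0,0,0],[0,0,0.0007,0,0,0,0],[0,0,0,0,0,0,0],[0,0,0,0,0,0,0]]]'

```text
time_s: 30.55
tool_pos: [0.4951, 0.2669, 0.0395]
tool_rot: [180.0, -0.0, 0.9]
force: [-2.3, -2.5, 5.4]
grip_width: 0.0199
grasp_force: 24.8
```

>>> play_rows --steps '[[[0,0,0.0005,0,0,0,0.022],[0,0,0,0,0,0,0.028],[0,0,0,0,0,0,0.036],[0,0,0,0,0,0,0.045],[0,0,0,0,0,0,0.05],[0,0,-0.01,0,0,0,0.05],[0,0,-0.02,0,0,0,0.05],[0,0,-0.03,0,0,0,0.05],[0,0,-0.03,0,0,0,0.05],[0,0,-0.02,0,0,0,0.05],[0,0,-0.01,0,0,0,0.05],[0,0,0,0,0,0,0.05]]]'

```text
time_s: 31.75
tool_pos: [0.4958, 0.2674, 0.1597]
tool_rot: [-180.0, -0.2, 0.9]
force: [0.2, -0.4, -0.2]
grip_width: 0.05
grasp_force: 0.0
```

```bash
python3 go.py .4635 -.3163 .158 -9.4 20
```

```text
t 31.75 pos [0.4958 0.2674 0.1597] [-1.7996e+02 -1.6000e-01  9.2000e-01] | per row x 0.0004 y 0.0293 z 0.0001 rz 0.0090
```

>>> play_rows --steps '[[[0.0004,0.0293,0,0,0,0.009,0.05],[0.0004,0.0293,0,0,0,0.009,0.05],[0.0004,0.0293,0,0,0,0.009,0.05],[0.0004,0.0293,0,0,0,0.009,0.05],[0.0004,0.0293,0,0,0,0.009,0.05],[0.0004,0.0293,0,0,0,0.009,0.05],[0.0004,0.0293,0,0,0,0.009,0.05],[0.0004,0.0293,0,0,0,0.009,0.05],[0.0004,0.0293,0,0,0,0.009,0.05],[0.0004,0.0293,0,0,0,0.009,0.05],[0.0004,0.0293,0,0,0,0.009,0.05],[0.0004,0.0293,0,0,0,0.009,0.05]]]'

```text
time_s: 32.95
tool_pos: [0.487, -0.0857, 0.1568]
tool_rot: [-180.0, 0.1, -5.3]
force: [0.8, -0.1, 0.5]
grip_width: 0.0501
grasp_force: 0.0
```

>>> play_rows --steps '[[[0.0004,0.0293,0,0,0,0.009,0.05],[0.0004,0.0293,0,0,0,0.009,0.05],[0.0004,0.0293,0,0,0,0.009,0.05],[0.0004,0.0293,0,0,0,0.009,0.05],[0.0004,0.0293,0,0,0,0.009,0.05],[0.0004,0.0293,0,0,0,0.009,0.05],[0.0004,0.0293,0,0,0,0.009,0.05],[0.0004,0.0293,0,0,0,0.009,0.05],[0,0,0,0,0,0,0.05],[0,0,0,0,0,0,0.05],[0,0,0,0,0,0,0.05],[0,0,0,0,0,0,0.05]]]'

```text
time_s: 34.15
tool_pos: [0.4629, -0.316, 0.1578]
tool_rot: [-180.0, 0.0, -9.3]
force: [-0.1, 0.7, -0.7]
grip_width: 0.05
grasp_force: 0.0
```

```bash
python3 go.py .4635 -.3163 .0395 -9.4 1
```

```text
t 34.15 pos [ 0.4629 -0.316   0.1578] [-1.7997e+02  3.0000e-02 -9.2600e+00] | per row x 0.0007 y 0.0002 z 0.1183 rz 0.0025
```

>>> play_rows --steps '[[[0,-0.0005,0.015,0,0,0,0.05],[0,0,0.025,0,0,0,0.05],[0,0,0.025,0,0,0,0.05],[0,0,0.025,0,0,0,0.05],[0,0,0.018,0,0,0,0.05],[0,0,0.01,0,0,0,0.05],[0,0,0,0,0,0,0.04],[0,0,0,0,0,0,0.03],[0,0,0,0,0,0,0.026],[0,0,0,0,0,0,0.022],[0,0,0,0,0,0,0.018],[0,0,0,0,0,0,0.01]]]'

```text
time_s: 35.35
tool_pos: [0.463, -0.3172, 0.0408]
tool_rot: [180.0, -0.1, -9.4]
force: [-0.4, 0.9, 2.7]
grip_width: 0.0193
grasp_force: 25.0
```

>>> play_rows --steps '[[[0,0,0,0,0,0,0],[0,0,0,0,0,0,0],[0,0,0,0,0,0,0],[0,0,0,0,0,0,0]]]'

```text
time_s: 35.75
tool_pos: [0.463, -0.3172, 0.0408]
tool_rot: [180.0, -0.0, -9.4]
force: [-1.2, 0.3, 6.1]
grip_width: 0.02
grasp_force: 25.0
```

>>> play_rows --steps '[[[0,0,-0.005,0,0,0,0],[0,0,-0.01,0,0,0,0],[0,0,-0.015,0,0,0,0],[0,0,-0.02,0,0,0,0],[0,0,-0.025,0,0,0,0],[0,0,-0.025,0,0,0,0],[0,0,-0.015,0,0,0,0],[0,0,-0.005,0,0,0,0],[0,0,0,0,0,0,0],[0,0,0,0,0,0,0]]]'

```text
time_s: 36.75
tool_pos: [0.4618, -0.3166, 0.159]
tool_rot: [-180.0, 0.1, -9.4]
force: [0.3, -0.7, -3.4]
grip_width: 0.0198
grasp_force: 25.0
```

```bash
python3 go.py .4938 .3362 .158 0.9 22
```

```text
t 36.75 pos [ 0.4618 -0.3166  0.159 ] [-1.7996e+02  1.1000e-01 -9.3800e+00] | per row x -0.0009 y -0.0297 z 0.0000 rz -0.0082
```

>>> play_rows --steps '[[[-0.0009,-0.0297,0,0,0,-0.0082,0],[-0.0009,-0.0297,0,0,0,-0.0082,0],[-0.0009,-0.0297,0,0,0,-0.0082,0],[-0.0009,-0.0297,0,0,0,-0.0082,0],[-0.0009,-0.0297,0,0,0,-0.0082,0],[-0.0009,-0.0297,0,0,0,-0.0082,0],[-0.0009,-0.0297,0,0,0,-0.0082,0],[-0.0009,-0.0297,0,0,0,-0.0082,0],[-0.0009,-0.0297,0,0,0,-0.0082,0],[-0.0009,-0.0297,0,0,0,-0.0082,0],[-0.0009,-0.0297,0,0,0,-0.0082,0]]]'

```text
time_s: 37.85
tool_pos: [0.4918, 0.0095, 0.1589]
tool_rot: [-180.0, 0.1, -4.2]
force: [1.2, -0.1, -3.1]
grip_width: 0.0194
grasp_force: 25.0
```

>>> play_rows --steps '[[[-0.0009,-0.0297,0,0,0,-0.0082,0],[-0.0009,-0.0297,0,0,0,-0.0082,0],[-0.0009,-0.0297,0,0,0,-0.0082,0],[-0.0009,-0.0297,0,0,0,-0.0082,0],[-0.0009,-0.0297,0,0,0,-0.0082,0],[-0.0009,-0.0297,0,0,0,-0.0082,0],[-0.0009,-0.0297,0,0,0,-0.0082,0],[-0.0009,-0.0297,0,0,0,-0.0082,0],[-0.0009,-0.0297,0,0,0,-0.0082,0],[-0.0009,-0.0297,0,0,0,-0.0082,0],[-0.0009,-0.0297,0,0,0,-0.0082,0],[0,0,0,0,0,0,0]]]'

```text
time_s: 39.05
tool_pos: [0.4905, 0.3402, 0.1589]
tool_rot: [-179.8, 0.2, 1.4]
force: [-0.8, 0.8, -3.6]
grip_width: 0.0198
grasp_force: 25.0
```

>>> play_rows --steps '[[[0,0,0,0,0,0,0],[0,0,0,0,0,0,0],[0,0,0,0,0,0,0],[0,0,0,0,0,0,0]]]'

```text
time_s: 39.45
tool_pos: [0.494, 0.3338, 0.16]
tool_rot: [180.0, -0.0, 0.8]
force: [-1.2, -0.1, -2.3]
grip_width: 0.02
grasp_force: 25.0
```

```bash
python3 go.py .4938 .3367 .0408 0.9 1
```

```text
t 39.45 pos [0.494  0.3338 0.16  ] [ 1.7995e+02 -1.0000e-02  8.4000e-01] | per row x -0.0002 y -0.0029 z 0.1192 rz -0.0010
```

>>> play_rows --steps '[[[0,-0.0015,0.01,0,0,0,0],[0,0,0.02,0,0,0,0],[0,0,0.02,0,0,0,0],[0,0,0.01,0,0,0,0],[0,0,0,0,0,0,0],[0,0,0,0,0,0,0],[0,0,0,0,0,0,0]]]'

```text
time_s: 40.15
tool_pos: [0.4941, 0.3372, 0.1012]
tool_rot: [-179.9, -0.1, 0.9]
force: [-1.2, -0.2, -2.4]
grip_width: 0.0201
grasp_force: 25.0
```

>>> play_rows --steps '[[[0,0,0.01,0,0,0,0],[0,0,0.01,0,0,0,0],[0,0,0.008,0,0,0,0],[0,0,0.008,0,0,0,0],[0,0,0.006,0,0,0,0],[0,0,0.004,0,0,0,0],[0,0,0.003,0,0,0,0],[0,0,0,0,0,0,0],[0,0,0,0,0,0,0]]]'

```text
time_s: 41.05
tool_pos: [0.4936, 0.3367, 0.0513]
tool_rot: [-180.0, -0.0, 1.0]
force: [1.4, 0.2, -1.8]
grip_width: 0.0197
grasp_force: 25.0
```

>>> play_rows --steps '[[[0,0,0.002,0,0,0,0],[0,0,0.002,0,0,0,0],[0,0,0.002,0,0,0,0],[0,0,0.002,0,0,0,0],[0,0,0,0,0,0,0],[0,0,0,0,0,0,0]]]'

```text
time_s: 41.65
tool_pos: [0.4934, 0.3366, 0.043]
tool_rot: [180.0, 0.0, 1.0]
force: [0.3, 0.2, -2.8]
grip_width: 0.0196
grasp_force: 25.0
```

>>> play_rows --steps '[[[0,0,0.001,0,0,0,0],[0,0,0.001,0,0,0,0],[0,0,0.0005,0,0,0,0],[0,0,0.0005,0,0,0,0],[0,0,0,0,0,0,0],[0,0,0,0,0,0,0]]]'

```text
time_s: 42.25
tool_pos: [0.4935, 0.3367, 0.0408]
tool_rot: [180.0, -0.0, 1.0]
force: [-2.3, -2.3, 4.7]
grip_width: 0.0199
grasp_force: 25.0
```

Seated. I'll release, rise, then move clear to look.

>>> play_rows --steps '[[[0,0,0.0005,0,0,0,0.022],[0,0,0,0,0,0,0.028],[0,0,0,0,0,0,0.036],[0,0,0,0,0,0,0.045],[0,0,0,0,0,0,0.05],[0,0,-0.01,0,0,0,0.05],[0,0,-0.02,0,0,0,0.05],[0,0,-0.03,0,0,0,0.05],[0,0,-0.03,0,0,0,0.05],[0,0,-0.03,0,0,0,0.05],[0,0,-0.03,0,0,0,0.05],[0,0,0,0,0,0,0.05]]]'

```text
time_s: 43.45
tool_pos: [0.4953, 0.3389, 0.195]
tool_rot: [-179.8, -0.4, 1.0]
force: [-0.3, 1.0, 0.8]
grip_width: 0.05
grasp_force: 0.0
```

>>> play_rows --steps '[[[0,0.03,0,0,0,0,0.05],[0,0.03,0,0,0,0,0.05],[0,0.03,0,0,0,0,0.05],[0,0.03,0,0,0,0,0.05],[0,0.03,0,0,0,0,0.05],[0,0.03,0,0,0,0,0.05],[0,0.03,0,0,0,0,0.05],[0,0.03,0,0,0,0,0.05],[0,0.03,0,0,0,0,0.05],[0,0.03,0,0,0,0,0.05],[0,0.03,0,0,0,0,0.05],[0,0.03,0,0,0,0,0.05]]]'

```text
time_s: 44.65
tool_pos: [0.4991, -0.0245, 0.1895]
tool_rot: [180.0, 0.0, 1.0]
force: [1.1, -0.1, 0.3]
grip_width: 0.0502
grasp_force: 0.0
```

>>> play_rows --steps '[[[0,0.03,0,0,0,0,0.05],[0,0.03,0,0,0,0,0.05],[0,0.03,0,0,0,0,0.05],[0,0.03,0,0,0,0,0.05],[0,0.03,0,0,0,0,0.05],[0,0,0,0,0,0,0.05],[0,0,0,0,0,0,0.05],[0,0,0,0,0,0,0.05],[0,0,0,0,0,0,0.05]]]'

```text
time_s: 45.55
tool_pos: [0.5022, -0.1718, 0.1897]
tool_rot: [180.0, -0.0, 1.1]
force: [-0.5, 0.1, 0.2]
grip_width: 0.0499
grasp_force: 0.0
```

```bash
python3 - <<'E'
from fit import *
t,s=cams()
a=cv2.resize(t["frame"][130:240,160:360,::-1],None,fx=2,fy=2,interpolation=cv2.INTER_CUBIC)
b=cv2.resize(s["frame"][150:330,170:330,::-1],None,fx=2.5,fy=2.5,interpolation=cv2.INTER_CUBIC)
o=np.zeros((450,800,3),np.uint8); o[:220,:400]=a; o[:,400:]=b; cv2.imwrite("pics/end.png",o); print(get_obs()["time_s"])
E
```

```text
45.65
```

View pics/end.png

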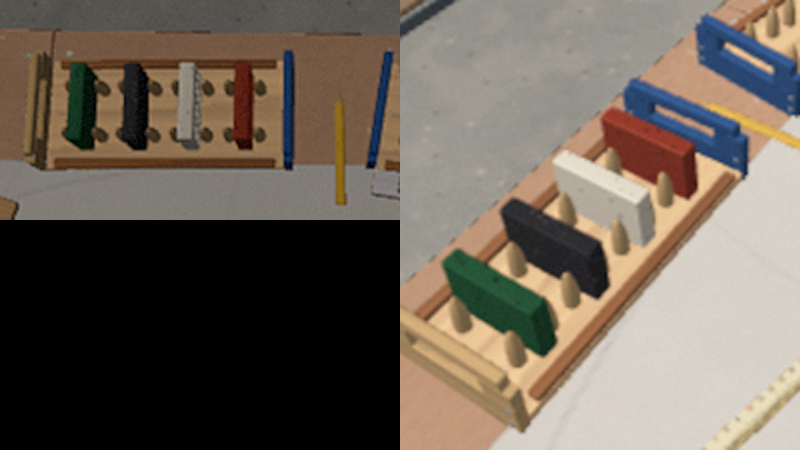

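All four stand upright between their dowels and inside the strips. In order from the blue board (top-view x≈288) they are red (243), white (188), charcoal (135) and green (80).

```bash
python3 -c "
from cell import *
print(sign_off())"
```

```text
the job is handed in; nothing more can be done
None
```

All four slips are in the carry rack in order from the blue end (red, white, charcoal, green), upright and fully down, none dropped; the job was handed in at about 46 s.

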